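Eject the grinder's dust tray with a pin punch and take out the full cartridge

TASK

Take the pin punch from the wooden tool block, put it through the round hole in the sloping panel of the grinder's dust collector and press the hidden spring catch, gently, until the cartridge tray springs out; then stand the punch back in its hole in the block. One of the two identical cartridges in the tray is full: find the heavier one by lifting, and stand it upright in the empty steel bin without dropping it. Leave the lighter one standing in its place in the tray, and leave everything else on the bench as it is.

Things in the scene. Friction and masses are not known exactly. Their poses are not given: they have to be found in the camera images.
- collector: Dust collector of the grinder: a fixed grey sheet-metal case, 240 mm deep, 240 wide, 210 high; origin under its middle, the tray front on its -x side, 130 mm from the origin, facing the robot. From 122 mm up its front leans back as a sloping panel with one hole. Do not force it: its catch bends at 30 N
- hole (a point): Centre of the round access hole, 20 mm across, on the outer face of the 4 mm sloping panel; flat black ring round it. z axis: straight out of the panel, 35 degrees off vertical, towards the robot; x: up the slope; y: level. The punch enters along -z. Hidden below, square to that axis, is the 26 mm flat head of the catch's striker, 26 to 46 mm under the outer face: the depth differs each time
- tray (a joint): Cartridge tray's slide, m: 0 shut, 0.150 fully out. It is let go only when the striker is pressed 4 to 7 mm beyond first touch (spring, 3 to 14 N; hard stop about 11 mm beyond touch). Then a damped spring of about 7 N runs it out towards the robot, level, in about 1 s, and keeps it out
- tray_mid (a point): Point on the tray's floor, 12 mm above the bench, midway between its two pockets; travels with the tray. -x: the way the tray comes out; y: across; z up. Pockets 58 mm square, walls 14 mm high, are centred 55 mm to either side along y. When out they lie 84 mm in front of the case; the tray's front plate (top 95 mm above the bench) is 60 mm in front of their centres
- cart_a_mid (a point): Centre, half-way up, of one of two identical sealed cartridges: plain upright cylinder, 52 mm across, 75 mm tall, z up, standing in a pocket of the tray (inside the case while the tray is shut). Each can be in either pocket; only their weight tells them apart: the full one weighs about 0.75 kg, the other about 0.30 kg
- cart_b_mid (a point): Centre, half-way up, of the other one of the two cartridges, same shape and size
- punch_mid (a point): Centre of the grip of the pin punch, a steel tool 165 mm long: shank 8 mm across and 95 long, flat collar 26 mm across and 6 thick, ridged round grip 20 mm across and 64 long. z axis from tip to grip end. It stands in one of the block's holes, shank down, collar on the block's top. This point is 133 mm from the tip, 38 mm above the block's top
- punch_tip (a point): Tip of the punch's shank, same axes
- block_top (a point): Centre of the top face, 100 mm above the bench, of the wooden tool block, 240 mm (x) by 70 mm (y). Three holes, 17 mm across, right through, lie at x = -75, 0 and +75 mm. In them stand, in any order, the punch, a screwdriver (fat black grip 30 mm across, 97 high) and a file (bulged wooden handle, 105 high)
- bin_in (a point): Centre of the inner floor, 4 mm above the bench, of the open steel bin: 200 mm square outside, walls 4 mm thick and 60 mm high, empty; axes along its sides
- screwdriver: Screwdriver standing in the tool block, leave it; origin at its tip
- file: File with a wooden handle standing in the tool block, leave it; origin at its tip
- drill_a: Cordless drill standing on its battery (115 by 75 mm foot, 200 mm tall), right of the collector, leave it; origin under the foot
- drill_b: Second cordless drill of the same kind, on the right side of the bench, leave it; origin under the foot
- spare_wheel: Spare grinding wheel, 150 mm across, 22 mm thick, lying flat on the right side, leave it; origin under its centre
- oil_can: Steel can, 66 mm across, 130 mm tall, left side, leave it; origin under its centre
- spanner: Spanner, 180 mm long, lying flat between robot and collector, leave it; origin under its middle
- bar_stock: Square steel bar, 16 mm by 240 mm, lying on the left, leave it; origin under its middle
- jar: Glass jar, 68 mm across, 85 mm tall, left side, leave it; origin under its centre
Not all that is in view belongs to the job. Leave any orange look-alike of the part that bears punch_mid alone.

How it is judged:
On the way, in this order (a step that is already met when the one before it is completed fails the run):
1. the punch's tip, at least 20 mm down through the access hole, has tripped the catch: the tray has started out (z of punch_tip in the frame of hole below -0.02 m and distance between punch_tip and hole below 0.065 m and value of joint tray above 0.006 m), for 0.02 s.
2. the tray has run out fully (value of joint tray above 0.14 m), for 0.1 s.
3. the full cartridge stands in the bin (its weight, over 5 N, rests there) (((x of cart_a_mid in the frame of bin_in between -0.075 and 0.075 m and y of cart_a_mid in the frame of bin_in between -0.075 and 0.075 m and z of cart_a_mid in the frame of bin_in below 0.042 m and angle between cart_a_mid's own z axis and vertical below 0.1 rad and contact force between cart_a and bin above 5 N) or (x of cart_b_mid in the frame of bin_in between -0.075 and 0.075 m and y of cart_b_mid in the frame of bin_in between -0.075 and 0.075 m and z of cart_b_mid in the frame of bin_in below 0.042 m and angle between cart_b_mid's own z axis and vertical below 0.1 rad and contact force between cart_b and bin above 5 N))), for 0.2 s.
At the end, for the whole second after the job is handed in: The full cartridge (over 5 N) stands in the bin, upright within 6 degrees; the tray is out at least 130 mm and the lighter cartridge stands upright in one of its pockets, down on the floor; the punch stands upright in the block, down to its collar within 4 mm (value of joint tray above 0.13 m and ((x of cart_a_mid in the frame of bin_in between -0.075 and 0.075 m and y of cart_a_mid in the frame of bin_in between -0.075 and 0.075 m and z of cart_a_mid in the frame of bin_in below 0.042 m and angle between each of cart_a_mid, cart_b_mid's own z axis and vertical below 0.1 rad and contact force between cart_a and bin above 5 N and x of cart_b_mid in the frame of tray_mid between -0.01 and 0.01 m and z of cart_b_mid in the frame of tray_mid below 0.042 m and (y of cart_b_mid in the frame of tray_mid between 0.045 and 0.065 m or y of cart_b_mid in the frame of tray_mid between -0.065 and -0.045 m)) or (x of cart_b_mid in the frame of bin_in between -0.075 and 0.075 m and y of cart_b_mid in the frame of bin_in between -0.075 and 0.075 m and z of cart_b_mid in the frame of bin_in below 0.042 m and angle between each of cart_b_mid, cart_a_mid's own z axis and vertical below 0.1 rad and contact force between cart_b and bin above 5 N and x of cart_a_mid in the frame of tray_mid between -0.01 and 0.01 m and z of cart_a_mid in the frame of tray_mid below 0.042 m and (y of cart_a_mid in the frame of tray_mid between 0.045 and 0.065 m or y of cart_a_mid in the frame of tray_mid between -0.065 and -0.045 m))) and angle between punch_mid's own z axis and vertical below 0.1 rad and z of punch_mid in the frame of block_top below 0.042 m and z of punch_tip in the frame of block_top below -0.09 m and y of punch_tip in the frame of block_top between -0.02 and 0.02 m and x of punch_tip in the frame of block_top between -0.1 and 0.1 m); the robot touches nothing.
It fails at once if the punch pressed on the catch or the collector with more than 30 N (contact force between punch and collector above 30 N).
It fails at once if a cartridge let fall: out of the fingers and falling at over 0.7 m/s (a drop of 25 mm) ((contact force between cart_a and the fingers below 0.1 N and linear speed of cart_a above 0.7 m/s) or (contact force between cart_b and the fingers below 0.1 N and linear speed of cart_b above 0.7 m/s)).
It fails at once if a cartridge tipped over (angle between any of cart_a_mid, cart_b_mid's own z axis and vertical above 0.7 rad).
It fails at once if another thing on the bench moved by more than 30 mm (distance of any of screwdriver, file, drill_a, drill_b, spare_wheel, oil_can, spanner, bar_stock, jar from where it was at the start of the episode above 0.03 m).
It also fails if it takes over 72 s, if anything falls off the work surface, if the arm or the gripper's body presses on something with over 40 N, if the wrist force passes 120 N, or if a joint passes its speed limit or range.

ROBOT

A 6-joint arm with a two-finger parallel gripper is mounted at the origin on the work surface. World frame = base frame: x ahead of the robot, y to its left, z up, the work surface at z = 0. Lengths are in m, angles in rad, forces in N, time in s.
With the tool pointing down it reaches from about 0.3 to 0.775 m from the base axis. Payload 14.6 kg.
Tool frame: the origin (TCP) lies at the very end of the fingers, on their centre line; the grasp point (between the pads) lies 19 mm behind it; z points along the fingers, y is the line along which they close (so a half turn about z gives the same grasp; the last joint's range is limited). The gripper opens to 94 mm and grips with 3 to 60 N. Pads are 16 mm wide; open, the fingers measure 119 mm over their backs; the gripper's body (75 mm by 177 mm) begins 78 mm behind the grasp point.
Start: joints at [1.165, 0.3, 1.521, -0, 1.321, -0.067], TCP at [0.183, 0.519, 0.205] pointing down, gripper open.
Joint ranges: [-3.03, 3.03], [-0.79, 2.21], [0.23, 2.52], [-1.04, 4.18], [0, 3.07], [-2.55, 2.55]. Speed limits (rad/s): [2.22, 2.22, 2.57, 3.14, 3.14, 3.14].

INTERFACE

Orientations are given as [roll, pitch, yaw] about the fixed x, y, z axes, in that order (R = Rz(yaw) Ry(pitch) Rx(roll)).
In Python, from station import ctrl gives the robot as it stands.
- The arm moves only by the shell command python3 -m pendant 'ROWS' [OPENING] [FORCE]. ROWS is JSON, a list of rows, each a list of 2 entries, a list of its own where there are three numbers: the shift along the world's x, y, z in cm, then the turn about the world's z in rad. A call has 1 to 20 rows; each row shifts and turns the commanded pose from where the row before left it; what a row does not reach is not made up. A row lasts 1/12 s, in which the tool goes at most 41.7 mm and 7.16 degrees, less where a joint would pass 70% of its speed; a pose out of reach is approached as far as the arm can. A call is refused whole if a number of a shift passes 4.17 or a number of a turn 0.125, either way. A call with a gripper value outside its range is refused whole. OPENING is the opening, from 0 (shut) to 1 (fully open), set as the call begins (- or left out, the last holds). The fingers move at their own pace and stop on an object; FORCE is the grip in N (left out, the last holds). Time passes only in rows, so rows that do not move let the fingers close. It gives the time, the measured TCP pose, the force, the opening and the grip force at its end, in the units of the state.
- ctrl.get_obs(): the state, without advancing time (a new reading comes with each control period).
- ctrl.camera(name): name is "scene" or "top" or "wrist"; returns a dict with "color" (420x560x3 uint8, red, green, blue), "intrinsics" (3x3 intrinsics, pixels), "camera_from_world" (4x4, takes a point from world to camera coordinates). Camera axes: x right, y down, z forward; pixel columns grow to the right and rows downward; lengths in m; the calibration is good to about 2 mm. A picture is of the moment at which its call begins. There is no depth.
- ctrl.hand_in(): hands the job in; it is judged then, once.
The state is a dict: "time_s": time; "qpos": joint angles; "joint_vel": joint speeds; "tau": joint torques, N m; "ee_pos": TCP position; "eef_rot": TCP orientation; "force": force on the tool from outside, world axes, zero at the start; "moment": the same for the moment, N m; "grip_width": finger opening in m; "grip_force": force on a finger pad.
Only numpy, scipy, OpenCV 4.12 (cv2) and the standard library are available. Lean on these libraries where they do the work, as an engineer would, in place of code of your own. Each camera call takes 0.05 s, during which the arm holds its last target. There are 200 camera calls.

## Working session

There is one attempt and no reset: what is moved stays moved. The work goes in short steps, Python scripts to look and compute and a shell command to move; the robot and the scene stay as the last step left them, time stands still between calls to the robot, and variables do not carry over. Pictures are saved under pics/ and viewed, at most 10 in all, crops included, and the job is handed in when it is done.

```bash
mkdir -p pics; ls; cat > h.py <<'E'
import numpy as np, cv2
from station import ctrl
def snap(n,f,crop=None,s=1):
    c=ctrl.camera(n); im=c["color"][:,:,::-1]
    np.savez(f"pics/{f}.npz",K=c["intrinsics"],T=c["camera_from_world"],im=im)
    save(f,f,crop,s)
def save(src,f,crop=None,s=1):
    im=np.load(f"pics/{src}.npz")["im"]
    if crop: u0,v0,u1,v1=crop; im=im[v0:v1,u0:u1]
    cv2.imwrite(f"pics/{f}.png",cv2.resize(im,None,fx=s,fy=s,interpolation=cv2.INTER_CUBIC) if s!=1 else im)
def ray(f,u,v):
    d=np.load(f"pics/{f}.npz");T=d["T"];R=T[:3,:3]
    return -R.T@T[:3,3], R.T@np.linalg.inv(d["K"])@[u,v,1]
def atz(f,u,v,z):
    o,r=ray(f,u,v); return o+r*(z-o[2])/r[2]
def tri(*obs): # (f,u,v)...
    A=np.zeros((3,3));b=np.zeros(3)
    for f,u,v in obs:
        o,r=ray(f,u,v); r=r/np.linalg.norm(r);P=np.eye(3)-np.outer(r,r);A+=P;b+=P@o
    return np.linalg.solve(A,b)
def proj(f,p):
    d=np.load(f"pics/{f}.npz");q=d["T"]@np.append(p,1);q=d["K"]@q[:3];return q[:2]/q[2]
E
python3 - <<'E'
from h import *
snap("scene","s0"); snap("top","t0")
a=cv2.imread("pics/s0.png");b=cv2.imread("pics/t0.png")
for f in("s0","t0"):
    d=np.load(f"pics/{f}.npz");print(ray(f,280,210),d["K"][0,0])
print(ctrl.get_obs())
E
```

```text
pics
(array([-0.13732407, -0.2472227 ,  1.3179347 ]), array([ 0.49142383,  0.19173727, -0.84955809])) 466.5075579859071
(array([0.31682476, 0.02522574, 1.6096724 ]), array([ 0.16145789,  0.01616891, -0.98690478])) 449.45911704774124
{'time_s': 0.1, 'qpos': array([ 1.16537527e+00,  3.00432467e-01,  1.52152862e+00, -1.16949846e-05,
        1.32070804e+00, -6.65998233e-02]), 'joint_vel': array([-1.97493084e-05, -1.79170109e-03, -1.15648398e-03,  2.54429438e-04,
       -1.06522318e-03, -1.32377400e-03]), 'tau': array([ 2.96052705e-03, -5.32644296e+01, -3.53281903e+01,  7.09686172e-02,
        2.35509127e-02, -7.56759050e-05]), 'ee_pos': array([0.18271614, 0.51850528, 0.20492972]), 'eef_rot': array([-3.14051781e+00, -6.03369494e-05,  2.80277429e+00]), 'force': array([0.0147474 , 0.16290395, 0.55862551]), 'moment': array([-0.03141217,  0.02462651,  0.04293855]), 'grip_force': 0.0, 'grip_width': 0.09369411304645957}
```

View pics/s0.png

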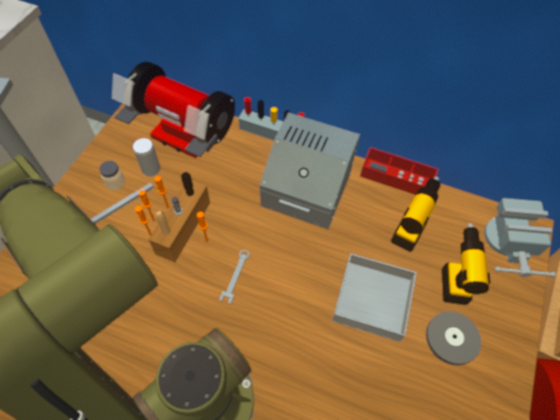

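View pics/t0.png

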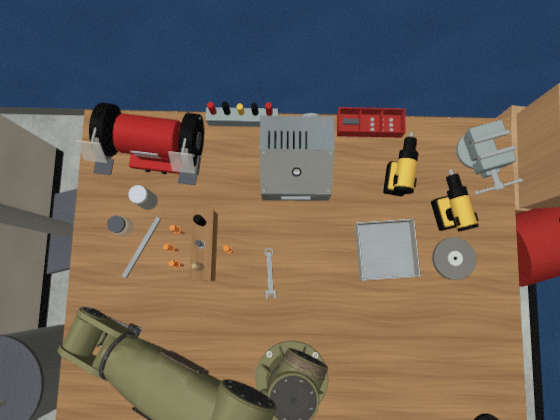

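```bash
python3 - <<'E'
from h import *
a=np.load("pics/s0.npz")["im"];b=np.load("pics/t0.npz")["im"]
f=lambda im,u,v,w,h:cv2.resize(im[v:v+h,u:u+w],(w*4,h*4),interpolation=cv2.INTER_CUBIC)
A=np.hstack([f(a,130,170,90,95),f(b,160,200,90,95)])
B=np.hstack([f(a,270,150,90,50),f(b,255,150,90,50)])
cv2.imwrite("pics/c0.png",np.vstack([A,B]))
E
```

```text
(no output)
```

View pics/c0.png

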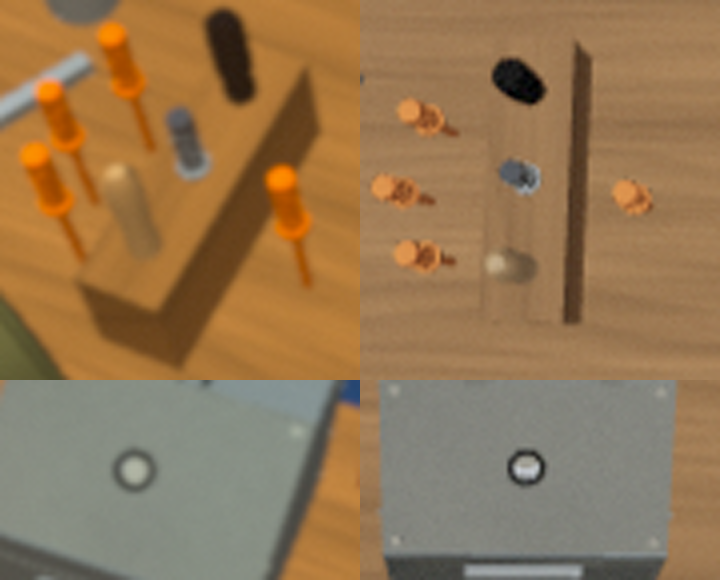

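```bash
python3 - <<'E'
from h import *
np.set_printoptions(precision=4,suppress=True)
print("hole",tri(("t0",296.5,171.75),("s0",303.5,172.5)))
print("collar",tri(("t0",200.5,244.5),("s0",178.2,211.5)))
print("griptop",tri(("t0",197.5,243),("s0",174.5,199)))
print("bin",atz("t0",387,249.5,.06), [atz("t0",u,v,.06) for u,v in((357,221),(416,220),(419,278),(358,279))])
print("panel front corners z.122",atz("t0",261.5,194,.122),atz("t0",331.5,194,.122))
print("block right edge",atz("t0",160+222/4,210.5,.1),atz("t0",160+205/4,280,.1))
for u,v in((420,115),(395,188),(417,255),(632,196)):print("orange",atz("t0",160+(u-360)/4,200+v/4,.165))
E
```

```text
hole [ 0.6814 -0.002   0.1672]
collar [0.4412 0.3145 0.0957]
griptop [0.4393 0.3104 0.1709]
bin [ 0.4406 -0.3215  0.06  ] [array([ 0.5375, -0.2182,  0.06  ]), array([ 0.5456, -0.4236,  0.06  ]), array([ 0.3457, -0.4296,  0.06  ]), array([ 0.3376, -0.2214,  0.06  ])]
panel front corners z.122 [0.6135 0.1133 0.122 ] [ 0.6187 -0.1227  0.122 ]
block right edge [0.5572 0.2694 0.1   ] [0.3229 0.2729 0.1   ]
orange [0.4841 0.3872 0.165 ]
orange [0.4246 0.4038 0.165 ]
orange [0.3714 0.383  0.165 ]
orange [0.4224 0.213  0.165 ]
```

```bash
python3 -m pendant '[[[0,0,3],0],[[2.57,-2.07,1],0.034],[[2.57,-2.07,0],0.034],[[2.57,-2.07,0],0.034],[[2.57,-2.07,0],0.034],[[2.57,-2.07,0],0.034],[[2.57,-2.07,0],0.034],[[2.57,-2.07,0],0.034],[[2.57,-2.07,0],0.034],[[2.57,-2.07,0],0.034],[[2.57,-2.07,0],0.034],[[0,0,0],0],[[0,0,0],0]]' 0.5 10
python3 - <<'E'
from h import *
snap("wrist","w1"); snap("top","t1");snap("scene","s1")
a=cv2.imread("pics/w1.png")
f=lambda im,u,v,w,h,s:cv2.resize(im[v:v+h,u:u+w],(w*s,h*s),interpolation=cv2.INTER_CUBIC)
cv2.imwrite("pics/c1.png",a)
o=ctrl.get_obs();print(o["ee_pos"],o["eef_rot"],o["qpos"],o["force"],proj("w1",[.44,.312,.17]),proj("w1",[.44,.312,.1]))
E
```

```text
time_s: 1.18
ee_pos: [0.4405, 0.3108, 0.2449]
eef_rot: [-3.141, -0.001, 3.14]
force: [0.6, 0.1, 0.6]
grip_width: 0.0472
grip_force: 0.0
[0.43908909 0.31235484 0.24538162] [ 3.14157109e+00 -2.93785806e-04 -3.13984583e+00] [ 5.50255699e-01  2.46905581e-01  1.49504106e+00  1.74121246e-04
  1.39988546e+00 -1.02231708e+00] [-0.52377184 -0.39853655 -0.13802043] [285.29086953 217.04250494] [285.24303865 199.97051477]
```

View pics/c1.png

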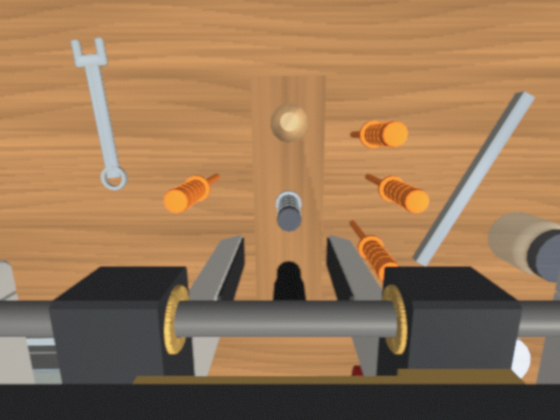

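```bash
python3 - <<'E'
from h import *
print(atz("w1",289,219,.17),atz("w1",288.3,200,.106),ray("w1",280,210)[0])
E
python3 -m pendant '[[[0.1,0.1,-3],0],[[0,0,-3],0],[[0,0,-3],0],[[0,0,-2.9],0],[[0,0,0],0],[[0,0,0],0]]' 0.5 10
```

```text
[0.4416236  0.31496298 0.17      ] [0.43884709 0.31502009 0.106     ] [0.37560899 0.31199903 0.42432129]
time_s: 1.83
ee_pos: [0.4399, 0.3132, 0.1264]
eef_rot: [-3.141, -0.002, -3.139]
force: [0.1, 0.1, 0.4]
grip_width: 0.0469
grip_force: 0.0
```

```bash
python3 -m pendant '[[[0.05,0.18,0],0],[[0,0,0],0],[[0,0,0],0],[[0,0,0],0],[[0,0,0],0],[[0,0,0],0]]' 0 15
python3 -m pendant '[[[0,0,2],0],[[0,0,3],0],[[0,0,3],0],[[0,0,3],0],[[0,0,0],0]]'
```

```text
time_s: 2.33
ee_pos: [0.4416, 0.3147, 0.1273]
eef_rot: [3.141, 0.001, -3.14]
force: [-1.0, -1.0, 6.5]
grip_width: 0.0195
grip_force: 15.0
time_s: 2.75
ee_pos: [0.4426, 0.3153, 0.2423]
eef_rot: [3.137, 0.007, -3.14]
force: [0.1, -0.0, -1.3]
grip_width: 0.0201
grip_force: 15.0
```

```bash
python3 -m pendant '[[[0,0,3.5],0],[[0,0,3.5],0],[[2.17,-2.88,0],0],[[2.17,-2.88,0],0],[[2.17,-2.88,0],0],[[2.17,-2.88,0],0],[[2.17,-2.88,0],0],[[2.17,-2.88,0],0],[[2.17,-2.88,0],0],[[2.17,-2.88,0],0],[[2.17,-2.88,0],0],[[2.17,-2.88,0],0],[[2.17,-2.88,0],0],[[0,0,0],0],[[0,0,0],0],[[0,0,0],0]]'
python3 - <<'E'
from h import *
snap("wrist","w2"); snap("top","t2");snap("scene","s2")
f=lambda n,u,v,w,h,s:cv2.resize(np.load(f"pics/{n}.npz")["im"][v:v+h,u:u+w],(w*s,h*s),interpolation=cv2.INTER_CUBIC)
cv2.imwrite("pics/c2.png",np.hstack([f("w2",205,100,150,200,3),f("s2",270,100,100,200,3)][:]))
o=ctrl.get_obs();p=o["ee_pos"];print(p,o["eef_rot"],o["force"])
for n in("w2","s2","t2"):print(n,"tip",proj(n,p-[0,0,.122]),"hole",proj(n,[.681,-.002,.167]))
E
```

```text
time_s: 4.08
ee_pos: [0.6798, -0.0019, 0.3056]
eef_rot: [3.141, -0.001, -3.14]
force: [0.0, 0.2, -1.8]
grip_width: 0.0201
grip_force: 15.0
[ 0.67960366 -0.00113829  0.30689119] [ 3.14154035e+00  5.18601821e-04 -3.13910458e+00] [-0.44215226  0.27490201 -1.45641814]
w2 tip [284.67500171 205.38904299] hole [283.81133472 202.96014552]
s2 tip [303.51892152 169.34937503] hole [303.60956654 172.62079685]
t2 tip [296.22836144 171.0190416 ] hole [296.37146817 171.95629886]
```

View pics/c2.png

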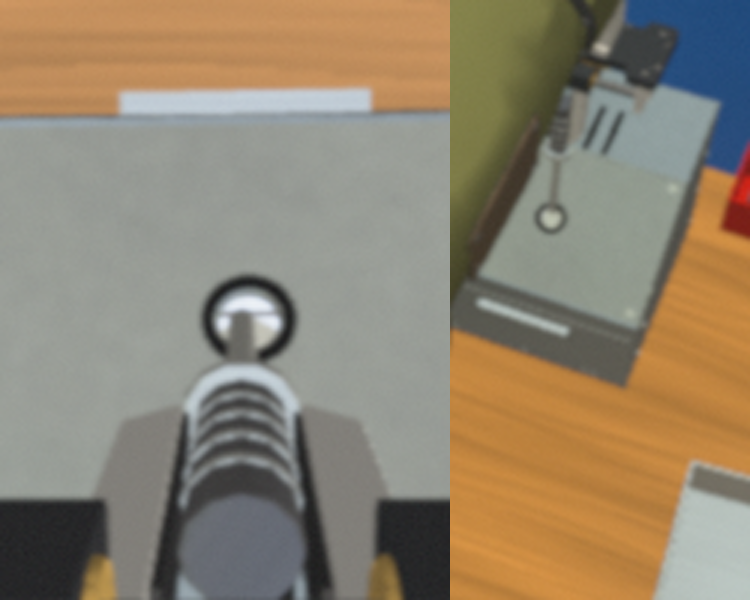

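```bash
python3 - <<'E'
from h import *
for z in(.16,.167,.174):print(atz("w2",288.3,206,z))
print(atz("w2",285.7,204.3,.185),tri(("w2",288.3,206),("s2",453/3-150+270+ (550-453)/3*1,100+217/3),("s0",303.5,172.5)))
print(tri(("w2",288.3,206),("s0",303.5,172.5),("t0",296.5,171.75)))
E
```

```text
[0.68559998 0.00252167 0.16      ]
[0.68407845 0.00244598 0.167     ]
[0.68255692 0.00237029 0.174     ]
[ 6.78540221e-01 -1.80352882e-04  1.85000000e-01] [0.68626148 0.00107202 0.15981433]
[ 6.83861107e-01 -2.39252065e-04  1.63196433e-01]
```

```bash
python3 -m pendant '[[[0.3,0.2,0],0],[[0,0,0],0],[[0,0,-0.7],0],[[0,0,-0.7],0],[[0,0,-0.7],0],[[0,0,0],0]]' 
python3 -m pendant '[[[0,0,-0.5],0],[[0,0,-0.5],0],[[0,0,-0.4],0],[[0,0,0],0]]' 
python3 - <<'E'
from h import *
snap("wrist","w3")
save("w3","c3",(205,100,355,250),4)
o=ctrl.get_obs();print(o["ee_pos"],o["force"],o["moment"])
E
```

```text
time_s: 4.73
ee_pos: [0.6825, -0.0002, 0.283]
eef_rot: [3.141, -0.003, -3.14]
force: [0.2, -0.4, -1.5]
grip_width: 0.0198
grip_force: 15.0
time_s: 5.07
ee_pos: [0.6828, -0.0003, 0.2703]
eef_rot: [3.141, -0.001, -3.14]
force: [0.0, 0.3, -2.4]
grip_width: 0.0202
grip_force: 15.0
[ 6.82880004e-01 -3.07770393e-04  2.70924124e-01] [-0.28516929  0.51073021 -1.57674733] [ 0.06334586 -0.00535194  0.00051139]
```

View pics/c3.png

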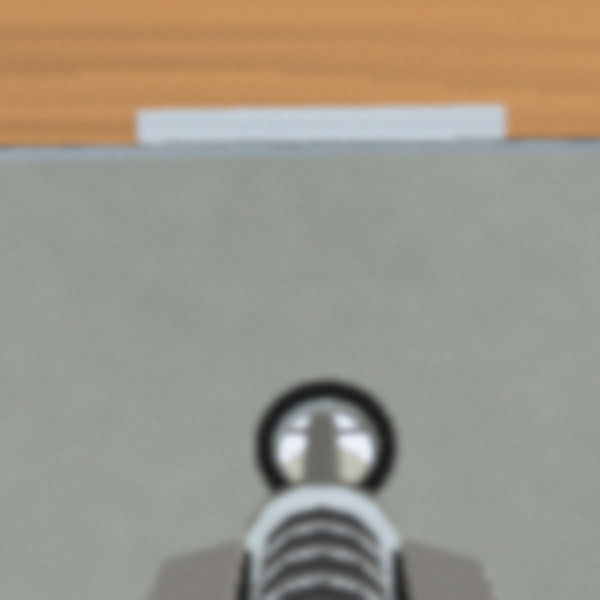

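```bash
python3 -m pendant '[[[0,0,0],0],[[-0.65,0,0],0],[[-0.65,0,-0.05],0],[[-0.65,0,-0.08],0],[[-0.64,0,-0.12],0],[[-0.64,0,-0.15],0],[[0,0,0],0]]' 0 8
python3 - <<'E'
from h import *
snap("wrist","w4");snap("scene","s4")
f=lambda n,u,v,w,h,s:cv2.resize(np.load(f"pics/{n}.npz")["im"][v:v+h,u:u+w],(w*s,h*s),interpolation=cv2.INTER_CUBIC)
cv2.imwrite("pics/c4.png",np.hstack([f("w4",205,100,150,200,3),f("s4",270,80,100,200,3)]))
E
```

```text
time_s: 5.7
ee_pos: [0.6503, -0.0003, 0.2681]
eef_rot: [-3.142, 0.001, -3.14]
force: [0.4, 0.1, -1.2]
grip_width: 0.0197
grip_force: 8.0
```

View pics/c4.png

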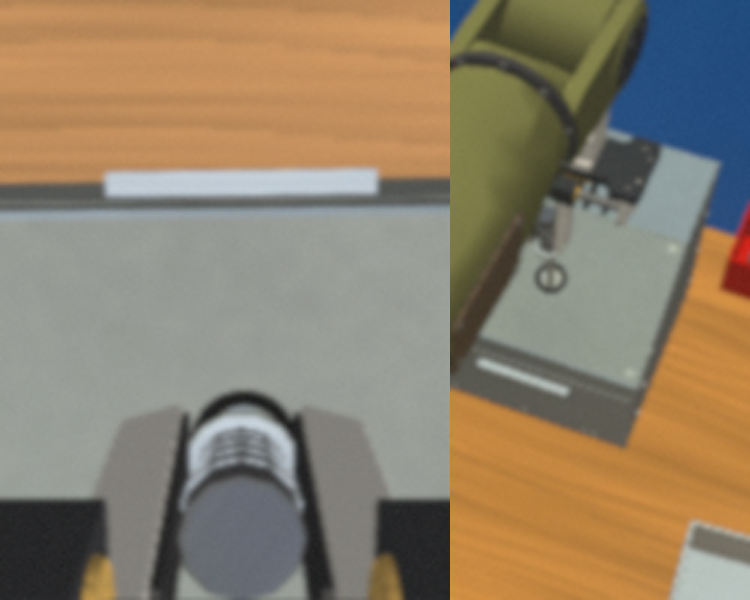

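```bash
python3 -m pendant '[[[-0.63,0,-0.18],0],[[-0.62,0,-0.22],0],[[-0.6,0,-0.25],0],[[-0.59,0,-0.28],0],[[-0.57,0,-0.31],0],[[-0.56,0,-0.34],0],[[-0.4,0,-0.2],0],[[0,0,0],0]]'
python3 - <<'E'
from h import *
snap("wrist","w5");snap("scene","s5");snap("top","t5")
f=lambda n,u,v,w,h,s:cv2.resize(np.load(f"pics/{n}.npz")["im"][v:v+h,u:u+w],(w*s,h*s),interpolation=cv2.INTER_CUBIC)
cv2.imwrite("pics/c5.png",np.hstack([f("w5",205,150,150,200,3),f("s5",270,130,100,200,3)]))
o=ctrl.get_obs();p=o["ee_pos"];print(p)
G=p+[0,0,.019]
for th in(20,25,30,35,40):
    a=np.radians(th);d=np.array([-np.sin(a),0,np.cos(a)]);print(th,"tip",G-.141*d,"end px",proj("w5",G+.024*d),"collar px",proj("w5",G-.043*d))
E
```

```text
time_s: 6.47
ee_pos: [0.6105, -0.0003, 0.2493]
eef_rot: [3.142, -0.001, -3.14]
force: [-0.2, -0.8, -1.4]
grip_width: 0.0198
grip_force: 8.0
[ 6.11125981e-01 -2.73125204e-04  2.49686724e-01]
20 tip [ 6.59350822e-01 -2.73125204e-04  1.36190064e-01] end px [282.72199405 265.84207583] collar px [283.41004704 261.00332398]
25 tip [ 6.70715156e-01 -2.73125204e-04  1.40897326e-01] end px [282.72575004 261.10769075] collar px [283.40737193 266.858508  ]
30 tip [ 6.81625981e-01 -2.73125204e-04  1.46577142e-01] end px [282.73216027 256.42352598] collar px [283.40236355 272.73688695]
35 tip [ 6.92000259e-01 -2.73125204e-04  1.53186285e-01] end px [282.74112552 251.84120496] collar px [283.39500682 278.62018154]
40 tip [ 7.01759034e-01 -2.73125204e-04  1.60674457e-01] end px [282.7525115  247.40974536] collar px [283.38528386 284.48927261]
```

View pics/c5.png

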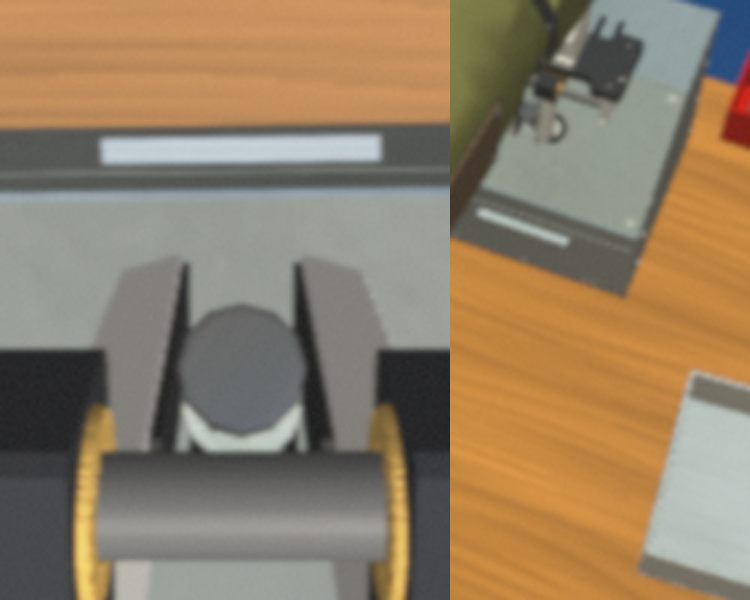

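```bash
python3 - <<'E'
from h import *
p=np.array([.6796,-.0011,.3069]);G=p+[0,0,.019]
print("w2",proj("w2",G+[0,0,.024]),proj("w2",G-[0,0,.043]),proj("w2",G-[0,0,.141]))
p=np.array([.6111,-.0003,.2497]);G=p+[0,0,.019]
for e in(.024,.034):
  for th in(15,20,25,30,35):
    a=np.radians(th);d=np.array([-np.sin(a),0,np.cos(a)])
    r=np.array([np.cos(a),0,np.sin(a)])
    print(e,th,"end",proj("w5",G+e*d)[1],"collar bottom",proj("w5",G+(e-.064)*d+.013*r)[1],"rad",(proj("w5",G+e*d+[0,.01,0])-proj("w5",G+e*d))[0],"tip",G-(.165-e)*d)
E
```

```text
w2 [284.62115284 283.38928745] [284.6770156 237.4212568] [284.71594508 205.3871792 ]
0.024 15 end 270.5313144482883 collar bottom 276.0197228754877 rad 22.3774586103803 tip [ 6.47593485e-01 -3.00000000e-04  1.32504458e-01]
0.024 20 end 265.79933734188825 collar bottom 281.7906013500422 rad 22.35298399734546 tip [ 6.5932484e-01 -3.0000000e-04  1.3620334e-01]
0.024 25 end 261.0644460424845 collar bottom 287.5336473294849 rad 22.301060989616474 tip [ 6.70689175e-01 -3.00000000e-04  1.40910602e-01]
0.024 30 end 256.37983672990066 collar bottom 293.2277065244056 rad 22.22246283277167 tip [ 6.81600000e-01 -3.00000000e-04  1.46590418e-01]
0.024 35 end 251.79713916608674 collar bottom 298.85006133230956 rad 22.118344627978445 tip [ 6.91974278e-01 -3.00000000e-04  1.53199562e-01]
0.034 15 end 274.1172043707876 collar bottom 278.7418606185812 rad 24.01324090940784 tip [ 6.45005295e-01 -3.00000000e-04  1.42163717e-01]
0.034 20 end 266.9216587311513 collar bottom 283.36133071757774 rad 23.97333690258 tip [ 6.55904639e-01 -3.00000000e-04  1.45600267e-01]
0.034 25 end 259.73235671976727 collar bottom 287.91833830282627 rad 23.88883045194291 tip [ 6.66462992e-01 -3.00000000e-04  1.49973680e-01]
0.034 30 end 252.64337072032149 collar bottom 292.39087517228444 rad 23.761296053876265 tip [ 6.76600000e-01 -3.00000000e-04  1.55250672e-01]
0.034 35 end 245.74480276301568 collar bottom 296.75572727853984 rad 23.59306582242192 tip [ 6.86238513e-01 -3.00000000e-04  1.61391082e-01]
```

```bash
python3 -m pendant '[[[0.2,0,0],0],[[0.2,0,0],0],[[0,0,0],0],[[0.12,0,-0.16],0],[[0.12,0,-0.16],0],[[0.12,0,-0.16],0],[[0,0,0],0]]' 0 15
python3 -m pendant '[[[0.06,0,-0.08],0],[[0.06,0,-0.08],0],[[0.06,0,-0.08],0],[[0,0,0],0]]'
```

```text
time_s: 7.2
ee_pos: [0.6186, -0.0002, 0.2443]
eef_rot: [3.142, -0.001, -3.14]
force: [0.7, 0.6, -1.3]
grip_width: 0.0199
grip_force: 15.0
time_s: 7.53
ee_pos: [0.6203, -0.0003, 0.2427]
eef_rot: [-3.142, 0.0, -3.14]
force: [-5.0, -0.2, 4.3]
grip_width: 0.0196
grip_force: 15.0
```

```bash
python3 -m pendant '[[[0.06,0,-0.08],0],[[0.06,0,-0.08],0],[[0,0,0],0]]'
python3 - <<'E'
from h import *
snap("top","t6");
for i in range(2): o=ctrl.get_obs()
print(o["force"],o["ee_pos"])
a=np.load("pics/t5.npz")["im"].astype(int);b=np.load("pics/t6.npz")["im"].astype(int)
d=abs(a-b).sum(2);r=d[192:240,255:340];print((r>60).sum(), d[192:240,255:340].max())
E
```

```text
time_s: 7.78
ee_pos: [0.6216, -0.0003, 0.2407]
eef_rot: [3.142, -0.0, -3.14]
force: [-4.8, -0.6, 3.5]
grip_width: 0.0194
grip_force: 15.0
[-2.99786269 -0.54049202  4.1908222 ] [ 6.21587873e-01 -2.80212801e-04  2.40770239e-01]
413 232
```

```bash
python3 - <<'E'
from h import *
snap("top","t7");snap("wrist","w7")
a=np.load("pics/t0.npz")["im"].astype(int)
for n in("t5","t6","t7"):
    b=np.load(f"pics/{n}.npz")["im"].astype(int);d=abs(a-b).sum(2)
    ys,xs=np.where(d[198:300,255:340]>60);print(n,len(ys),ys.min()+198 if len(ys) else 0,ys.max()+198 if len(ys) else 0,xs.min()+255 if len(xs) else 0,xs.max()+255 if len(xs) else 0)
a=np.load("pics/w5.npz")["im"].astype(int);b=np.load("pics/w7.npz")["im"].astype(int)
print(a[60:220:8,240].sum(1),b[60:220:8,240].sum(1))
E
```

```text
t5 2041 198 299 258 322
t6 1971 198 299 258 322
t7 1969 198 299 258 322
[450 426 448 427 393 418 427 417 432 400 413 443 434 410 403 422 409 484
 454 283] [442 432 409 415 419 419 415 420 420 406 439 437 403 397 424 411 604 349
 415 454]
```

```bash
python3 -m pendant '[[[0,0,0],0],[[0,0,0],0],[[0.06,0,-0.08],0],[[0.06,0,-0.08],0],[[0,0,0],0]]' 0 40
python3 -m pendant '[[[0.06,0,-0.08],0],[[0.06,0,-0.08],0],[[0,0,0],0]]'
```

```text
time_s: 8.35
ee_pos: [0.6227, -0.0003, 0.2388]
eef_rot: [3.142, -0.001, -3.14]
force: [-2.4, 0.5, -2.0]
grip_width: 0.0192
grip_force: 40.0
time_s: 8.6
ee_pos: [0.624, -0.0004, 0.2373]
eef_rot: [-3.141, -0.0, -3.14]
force: [-2.8, -0.7, 2.1]
grip_width: 0.019
grip_force: 40.0
```

```bash
python3 - <<'E'
from h import *
snap("wrist","w8");snap("scene","s8");snap("top","t8")
f=lambda n,u,v,w,h,s:cv2.resize(np.load(f"pics/{n}.npz")["im"][v:v+h,u:u+w],(w*s,h*s),interpolation=cv2.INTER_CUBIC)
cv2.imwrite("pics/c8.png",np.hstack([f("w8",205,130,150,200,3),f("s8",250,130,110,200,3)]))
E
```

```text
(no output)
```

View pics/c8.png

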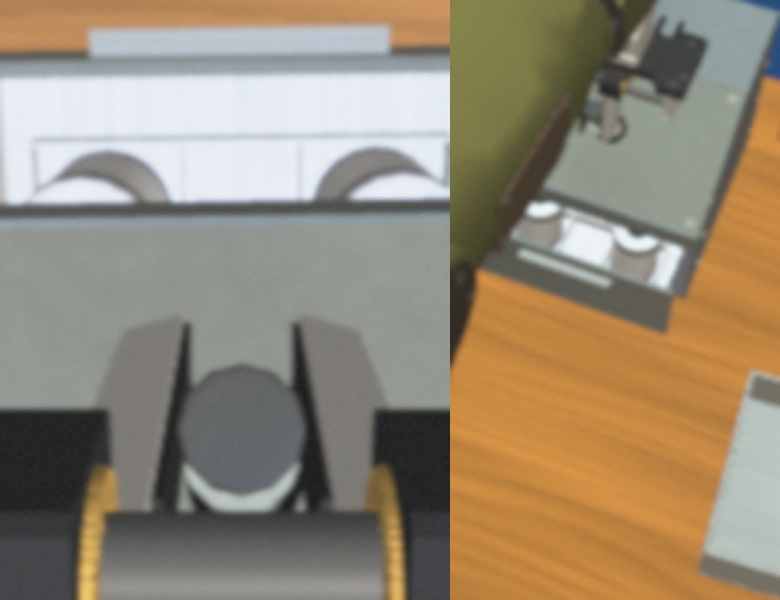

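```bash
python3 -m pendant '[[[-0.25,0,0.33],0],[[-0.25,0,0.33],0],[[-0.25,0,0.33],0],[[-0.25,0,0.33],0],[[0,0,0],0]]'
python3 -m pendant '[[[0,0,0],0],[[0.55,0,0.3],0],[[0.57,0,0.27],0],[[0.58,0,0.24],0],[[0.59,0,0.21],0],[[0.6,0,0.18],0],[[0.61,0,0.15],0],[[0.62,0,0.12],0],[[0.62,0,0.09],0],[[0.63,0,0.05],0],[[0.63,0,0.02],0],[[0.4,0,0],0],[[0.3,0,0],0],[[0,0,0],0]]' 0 8
python3 - <<'E'
from h import *
snap("wrist","w9")
im=np.load("pics/w9.npz")["im"];o=ctrl.get_obs();p=o["ee_pos"];print(p,o["force"],o["time_s"])
G=p+[0,0,.019]
for th in(-5,0,5,10):
    a=np.radians(th);d=np.array([-np.sin(a),0,np.cos(a)]);print(th,"end",proj("w9",G+.027*d)[1],"collar",proj("w9",G-.037*d)[1],"tip",proj("w9",G-.138*d)[1])
im2=np.load("pics/w2.npz")["im"]
for nm,m in(("w2",im2),("w9",im)):print(nm,m[180:310:3,286].sum(1))
E
```

```text
time_s: 9.17
ee_pos: [0.6138, -0.0002, 0.2519]
eef_rot: [-3.142, 0.001, -3.14]
force: [-0.0, -0.4, -1.0]
grip_width: 0.0192
grip_force: 40.0
time_s: 10.33
ee_pos: [0.6814, -0.0003, 0.2668]
eef_rot: [-3.142, -0.0, -3.14]
force: [-0.2, 0.5, -2.8]
grip_width: 0.0195
grip_force: 8.0
[ 6.81148905e-01 -3.00359929e-04  2.66810833e-01] [-0.31447406 -0.22410031 -1.86789682] 10.3833
-5 end 289.8952374376076 collar 234.7621738427627 tip 192.94091808711954
0 end 285.0892184201886 collar 239.5950663954012 tip 205.6008133796309
5 end 280.03788927806 collar 244.53332457039878 tip 218.27385618875118
10 end 274.79885652021295 collar 249.55829182785624 tip 230.99108299926954
w2 [459 455 455 457 211 209 544 710 371 312 315 312 310 313 558 578 218 363
 189 352 191 307 245 194 363 198 174 183 235 326 325 330 324 325 323 323
 322 319 323 320 247 201 233 265]
w9 [426 429 429 426 434 429 150 214 393 315 300 279 278 274 297 569 464 285
 213 346 179 360 174 329 176 160 183 300 306 306 308 302 302 306 306 304
 307 302 300 316 294 191 216 255]
```

```bash
python3 -m pendant '[[[0.5,0,0],0],[[0.4,0,0],0],[[0,0,0],0],[[0,0,0],0]]'
python3 -m pendant '[[[0,0,0],0],[[-0.6,0,1.5],0],[[0,0,3],0],[[0,0,0],0],[[0,0,0],0]]' 0 15
python3 - <<'E'
from h import *
snap("wrist","w10");snap("scene","s10");snap("top","t10")
f=lambda n,u,v,w,h,s:cv2.resize(np.load(f"pics/{n}.npz")["im"][v:v+h,u:u+w],(w*s,h*s),interpolation=cv2.INTER_CUBIC)
cv2.imwrite("pics/c10.png",np.vstack([np.hstack([f("w10",180,130,200,180,2),f("s10",250,100,110,180,2)]),np.hstack([f("t10",240,130,120,100,2),f("t10",240,130,70,100,2)*0+f("w10",240,10,190,100,2)])]))
im=np.load("pics/w10.npz")["im"];o=ctrl.get_obs();p=o["ee_pos"];print(p,o["force"],o["eef_rot"],o["time_s"])
print(im[180:310:3,286].sum(1))
G=p+[0,0,.019];print(proj("w10",G+[0,0,.027]),proj("w10",G-[0,0,.138]),proj("s10",G-[0,0,.138]))
E
```

```text
time_s: 10.72
ee_pos: [0.6902, -0.0003, 0.267]
eef_rot: [-3.142, 0.0, -3.14]
force: [-0.5, -0.0, -0.7]
grip_width: 0.0205
grip_force: 8.0
time_s: 11.13
ee_pos: [0.6841, -0.0003, 0.3151]
eef_rot: [-3.141, 0.005, -3.14]
force: [0.4, -0.9, -2.8]
grip_width: 0.0201
grip_force: 15.0Traceback (most recent call last):
  File "<stdin>", line 4, in <module>
ValueError: operands could not be broadcast together with shapes (200,140,3) (200,380,3)
```

```bash
python3 - <<'E'
from h import *
f=lambda n,u,v,w,h,s:cv2.resize(np.load(f"pics/{n}.npz")["im"][v:v+h,u:u+w],(w*s,h*s),interpolation=cv2.INTER_CUBIC)
cv2.imwrite("pics/c10.png",np.hstack([f("w10",220,120,130,200,3),np.vstack([f("s10",240,130,130,100,3),f("t10",230,150,130,100,3)])]))
im=np.load("pics/w10.npz")["im"];o=ctrl.get_obs();p=o["ee_pos"];print(p,o["force"],o["eef_rot"],o["time_s"])
print(im[180:310:3,286].sum(1))
G=p+[0,0,.019];print(proj("w10",G+[0,0,.027]),proj("w10",G-[0,0,.138]),proj("s10",G-[0,0,.138]))
E
```

```text
[ 6.83666329e-01 -2.76939345e-04  3.11286121e-01] [ 0.77992182 -0.30448927 -1.71999484] [ 3.14152581e+00 -1.37827320e-03 -3.14043353e+00] 11.2833
[436 410 122 317 345 316 351 325 291 295 292 297 296 528 547 207 343 186
 363 172 312 210 200 353 177 168 168 254 307 307 304 306 304 304 303 308
 307 308 302 311 297 194 222 251]
[282.74653608 281.28305729] [283.91122858 203.87816114] [303.87971472 166.78852807]
```

View pics/c10.png

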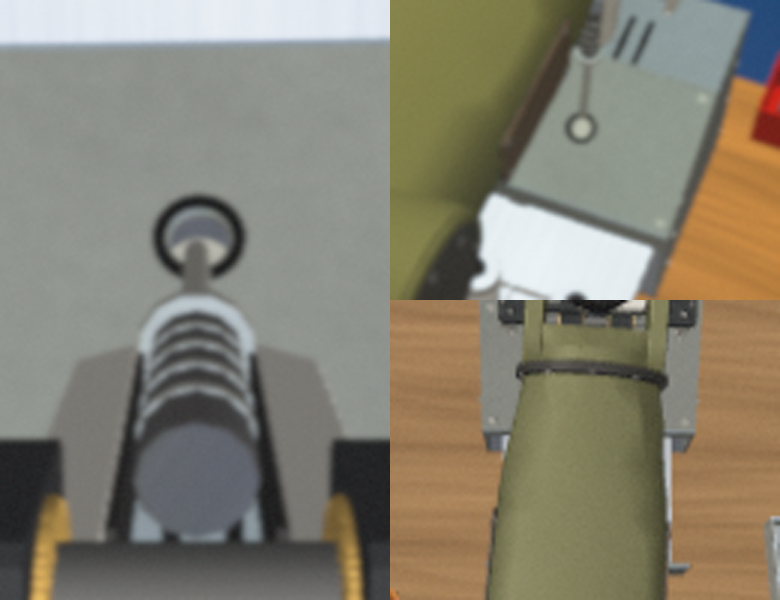

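```bash
python3 - <<'E'
from h import *
print("tip",tri(("w10",285,201),("s10",304.9,168)), "end",atz("w10",285.7,279.3,.357),atz("w10",285.7,279.3,.353), "tip@.19",atz("w10",285,201,.19))
# colour find oil for w1 reference: hole axis in block by wrist view
E
```

```text
tip [ 0.68282786 -0.00153217  0.18776746] end [0.68283276 0.00105684 0.357     ] [0.68471641 0.00106585 0.353     ] tip@.19 [0.68137793 0.00074745 0.19      ]
```

```bash
python3 -m pendant '[[[-2.19,2.87,0],0],[[-2.19,2.87,0],0],[[-2.19,2.87,0],0],[[-2.19,2.87,0],0],[[-2.19,2.87,0],0],[[-2.19,2.87,0],0],[[-2.19,2.87,0],0],[[-2.19,2.87,0],0],[[-2.19,2.87,0],0],[[-2.19,2.87,0],0],[[-2.19,2.87,0],0],[[0,0,0],0],[[0,0,-2],0],[[0,0,-2],0],[[0,0,-2],0],[[0,0,0],0],[[0,0,0],0]]'
python3 - <<'E'
from h import *
snap("wrist","w11");snap("top","t11");snap("scene","s11")
o=ctrl.get_obs();p=o["ee_pos"];print(p,o["force"],o["time_s"])
im=np.load("pics/w11.npz")["im"]
H=np.array([.4415,.3145,.1]);print("hole px",proj("w11",H),"tip px",proj("w11",p+[-.0015,0.0005,-.123]))
for v in range(185,226,4):print(v,im[v,262:312:2].sum(1))
E
```

```text
time_s: 12.7
ee_pos: [0.4428, 0.315, 0.2515]
eef_rot: [-3.14, -0.002, -3.141]
force: [1.0, -0.2, -1.7]
grip_width: 0.0197
grip_force: 15.0
[0.44349848 0.31553284 0.25345527] [ 0.38542988  0.14321745 -1.94830455] 12.85
hole px [283.60361646 198.05996323] tip px [285.07754595 204.70707826]
185 [417 429 430 431 432 432 436 417 405 402 403 408 419 416 408 403 400 391
 397 407 403 392 389 399 415]
189 [423 430 429 432 431 435 432 423 410 401 397 400 406 413 408 409 397 387
 396 406 403 391 386 389 411]
193 [417 424 430 433 430 432 435 419 376 291 241 234 242 262 310 371 397 393
 400 410 406 396 379 389 411]
197 [417 424 434 430 436 436 437 372 272 246 225 223 230 223 220 277 361 395
 404 414 406 396 383 375 387]
201 [420 429 432 432 427 438 436 377 274 240 255 286 293 269 240 283 364 397
 405 411 405 400 386 384 388]
205 [420 424 434 436 433 433 435 421 370 299 298 305 309 344 335 364 399 401
 408 419 403 401 387 383 388]
209 [417 426 430 432 434 432 441 428 409 374 314 307 312 350 409 407 406 399
 406 418 407 398 387 383 388]
213 [416 427 429 429 433 432 439 429 416 370 311 299 312 349 408 415 408 403
 411 416 408 399 391 385 386]
217 [419 428 434 435 435 429 438 423 388 361 339 338 348 359 365 383 400 403
 411 422 412 398 395 384 391]
221 [418 426 427 432 428 402 451 537 597 615 615 613 616 614 615 601 559 471
 419 414 416 401 391 389 394]
225 [414 424 429 407 474 587 599 534 419 332 258 223 218 259 328 411 532 603
 597 512 423 401 391 392 391]
```

```bash
python3 - <<'E'
from h import *
print(atz("w11",285.3,199,.1),atz("w11",285,203.5,.13))
E
python3 -m pendant '[[[-0.15,0.05,-1],0],[[0,0,-1.5],0],[[0,0,-1.5],0],[[0,0,-1],0],[[0,0,0],0]]'
```

```text
[0.44248203 0.31623997 0.1       ] [0.44093989 0.31596024 0.13      ]
time_s: 13.27
ee_pos: [0.4409, 0.3155, 0.2001]
eef_rot: [-3.14, -0.003, -3.14]
force: [0.7, -0.6, -2.5]
grip_width: 0.02
grip_force: 15.0
```

```bash
python3 -m pendant '[[[0.2,0,-1],0],[[0,0,-1.5],0],[[0,0,-1.5],0],[[0,0,-1.5],0],[[0,0,-0.9],0],[[0,0,0],0],[[0,0,0],0]]'
python3 -m pendant '[[[0,0,-0.2],0],[[0,0,-0.2],0],[[0,0,0],0],[[0,0,0],0]]'
```

```text
time_s: 13.85
ee_pos: [0.4438, 0.316, 0.1385]
eef_rot: [3.141, 0.0, -3.14]
force: [0.7, -0.0, -1.7]
grip_width: 0.0199
grip_force: 15.0
time_s: 14.18
ee_pos: [0.4437, 0.316, 0.1344]
eef_rot: [3.141, 0.0, -3.14]
force: [0.7, -0.0, -0.7]
grip_width: 0.0194
grip_force: 15.0
```

```bash
python3 -m pendant '[[[0,0,-0.2],0],[[0,0,-0.1],0],[[0,0,0],0],[[0,0,0],0]]'
python3 -m pendant '[[[0,0,-0.2],0],[[0,0,-0.1],0],[[0,0,0],0],[[0,0,0],0]]'
```

```text
time_s: 14.52
ee_pos: [0.4436, 0.3159, 0.1311]
eef_rot: [-3.141, -0.0, -3.14]
force: [0.1, -0.8, -1.6]
grip_width: 0.0196
grip_force: 15.0
time_s: 14.85
ee_pos: [0.4439, 0.3161, 0.1294]
eef_rot: [3.141, 0.001, -3.14]
force: [-3.4, -1.9, 11.5]
grip_width: 0.0195
grip_force: 15.0
```

```bash
python3 -m pendant '[[[0,0,0],0],[[0,0,0],0],[[0,0,0],0],[[0,0,4],0],[[0,0,4],0],[[0,0,4],0],[[0,-2,0],0],[[1,-4,0],0],[[1,-4,0],0],[[1,-4,0],0],[[0,0,0],0],[[0,0,0],0]]' 0.5
python3 - <<'E'
from h import *
snap("top","t12");snap("scene","s12");snap("wrist","w12")
o=ctrl.get_obs();p=o["ee_pos"];print(p,o["force"],o["time_s"])
im=np.load("pics/t12.npz")["im"]
for n in("t12","s12"):
    print(n,"collar",proj(n,[.4415,.315,.103]),"end",proj(n,[.4415,.315,.17]))
    a=np.load(f"pics/{n[0]}0.npz")["im"].astype(int);b=np.load(f"pics/{n}.npz")["im"].astype(int)
    (u,v)=(160,200) if n=="t12" else (140,180)
    d=abs(a-b).sum(2)[v:v+90,u:u+75]>90;print(d.sum(),[ (x.min(),x.max()) for x in np.where(d)] if d.any() else "")
w=im.min(2)>170
ys,xs=np.where(w[190:280,240:350]);print("white",len(ys),ys.min()+190,ys.max()+190,xs.min()+240,xs.max()+240)
g=cv2.cvtColor(im,cv2.COLOR_BGR2GRAY);print(g[195:270:3,255:340:3])
E
```

```text
time_s: 15.85
ee_pos: [0.474, 0.1744, 0.2482]
eef_rot: [3.142, 0.0, 3.139]
force: [-0.2, -0.2, 0.4]
grip_width: 0.0467
grip_force: 0.0
[0.4733866  0.17684562 0.24807359] [-0.05787026  0.50299678 -0.49060894] 16.0
t12 collar [200.22267336 244.05589876] end [196.30117607 242.24380375]
659 [(np.int64(1), np.int64(89)), (np.int64(40), np.int64(74))]
s12 collar [177.33229087 210.14879744] end [173.38567    198.10301638]
2311 [(np.int64(0), np.int64(89)), (np.int64(0), np.int64(74))]
white 2151 195 237 240 323
[[129 127  86  85 124 175 171 180 176 155 155 153 155 153 156 153 154 155
  152 154 149 125 125  78  78  77 126 126 126]
 [117 117 113  95 139 198 199 202 200 202 202 201 205 204 202 202 201 199
  201 199 199 200 197  91  96 120 120 120 121]
 [122 124 123 121 151 198 198 202 199 202 204 203 205 203 202 204 201 200
  203 200 198 200 196 119 114 123 120 120 121]
 [128 126 128 128 157 195 198 202 201 201 205 203 204 204 206 202 203 199
  202 200 199 200 198 126 128 129 127 129 127]
 [133 131 135 131 159 197 197 203 198 203 204 203 205 203 205 203 203 198
  202 200 198 201 198 120 120 12
[... 1735 characters left out ...]
127 127 129 132 131 130 134 134 131 133 133 133
  130 128 127 130 127 125 123 121 122 121 118]
 [ 44  76  70 132 164 163 132 132 129 132 132 130 134 133 136 134 135 135
  131 130 132 133 134 129 128 128 127 122 125]
 [ 76  60  77 134 162 160 134 133 135 135 136 134 136 135 134 134 134 133
  132 134 132 132 133 133 133 130 129 128 129]
 [ 71  71 116 137 170 162 141 137 136 141 138 138 137 138 140 138 136 138
  139 138 139 140 138 138 137 134 135 135 132]
 [ 72  68  66 134 160 163 137 135 136 136 137 138 137 139 139 138 140 140
  140 138 138 140 136 141 136 139 135 136 136]
 [ 82  72  63 106 151 161 128 130 130 130 133 129 131 133 132 131 132 133
  133 138 135 136 136 138 137 137 136 136 135]]
```

```bash
python3 - <<'E'
from h import *
a=np.load("pics/t0.npz")["im"].astype(int);im=np.load("pics/t12.npz")["im"]
print("punch diff",abs(a-im)[235:253,190:208].sum(2).max(),abs(a-im)[235:253,190:208].sum(2).mean())
g=cv2.cvtColor(im,cv2.COLOR_BGR2GRAY)
n,l,s,c=cv2.connectedComponentsWithStats((g[200:238,272:320]<60).astype(np.uint8))
for i in range(1,n):
    if s[i,4]>4:
        u,v=c[i]+[272,200];print(u,v,s[i],atz("t12",u,v,.087))
# wrist: dark caps + extents
print("front plate top mid",atz("t12",297,239,.095),atz("t12",267,239.5,.095),atz("t12",327,239.5,.095))
E
```

```text
punch diff 194 18.873456790123456
279.09090909090907 219.9090909090909 [ 5 18  5  5 22] [0.53152303 0.05245441 0.087     ]
311.2916666666667 220.0 [37 18  6  5 24] [ 0.5336573  -0.05768899  0.087     ]
front plate top mid [ 0.46656135 -0.00982769  0.095     ] [0.46260786 0.09155269 0.095     ] [ 0.46712225 -0.11126174  0.095     ]
```

```bash
python3 -m pendant '[[[1.45,-3.08,0],0],[[1.45,-3.08,0],0],[[1.45,-3.08,0],0],[[1.45,-3.08,-2],0],[[0,0,-3],0],[[0,0,-3],0],[[0,0,0],0],[[0,0,0],0]]' 1
python3 - <<'E'
from h import *
snap("wrist","w13")
o=ctrl.get_obs();p=o["ee_pos"];print(p,o["force"],o["time_s"])
im=np.load("pics/w13.npz")["im"]
u,v=proj("w13",[.5315,.0535,.087]);print(u,v)
g=cv2.cvtColor(im,cv2.COLOR_BGR2GRAY)
U,V=int(u),int(v);print(g[V-70:V+71:7,U-80:U+81:8])
E
```

```text
time_s: 16.67
ee_pos: [0.5312, 0.0538, 0.1678]
eef_rot: [3.142, -0.002, -3.139]
force: [-0.4, 0.3, 0.5]
grip_width: 0.0934
grip_force: 0.0
[0.53197372 0.05378344 0.16940813] [-1.30834209 -0.33315226  0.51272357] 16.7167
283.35546286363297 216.35113670911795
[[152 152 155 157 160 161 172 178 181 180 184 188 189 184 188 194 164 114
  116 116 118]
 [210 207 211 205 206 206 210 210 210 209 205 209 209 204 206 209 174 124
  123 123 123]
 [211 208 210 205 206 205 209 210 211 209 205 208 209 205 207 209 171 118
  117 117 117]
 [210 210 209 205 207 206 211 209 208 209 205 206 208 205 206 207 171 113
  109 110 110]
 [160 163 163 165 169 174 177 179 184 187 187 188 189 190 192 207 169 114
  114 114 113]
 [202 210 207 207 209 206 210 208 205 107 107 104 152 205 198 207 170 119
  118 117 116]
 [205 209 207 209 208 206 210 208 107 102 158 124 102 184 200 208 160 118
  116 117 119]
 [203 210 208 209 208 207 210 187 199 210 210 207 204 115 200 207 163 122
  124 123 124]
 [165 209 208 210 209 207 209 175 212 210 207 207 202 206 200 208 155 118
  116 117 118]
 [175 207 208 210 210 209 209 212 208 109
[... 327 characters left out ...]
8 212 209 212 209 206 207 207 204 204 206 203 203 205 140 123
  123 124 124]
 [106 210 210 211 209 214 210 209 210 202 204 206 206 203 202 206 141 125
  125 126 127]
 [ 88 208 208 212 207 215 211 209 210 211 207 204 209 202 203 207 136 125
  125 124 127]
 [ 64 206 207 211 208 214 211 209 210 210 207 204 209 202 202 207 129 119
  119 118 119]
 [101 207 208 211 206 215 210 209 211 209 208 205 210 202 202 203 128 118
  119 119 119]
 [207 205 208 210 206 213 210 208 211 210 208 204 210 202 202 203  93  84
  109 110 110]
 [208 207 207 208 205 212 211 209 210 209 208 204 211 202 202 201  93  83
  103 111 111]
 [208 207 208 208 205 213 209 209 209 208 209 204 211 202 201 200  90  80
   69 118 118]]
```

```bash
python3 -m pendant '[[[0,0,-3],0],[[0,0,-3],0],[[0,0,-3],0],[[0,0,-2],0],[[0,0,-1.7],0],[[0,0,0],0],[[0,0,0],0]]'
python3 -m pendant '[[[0,0,0],0],[[0,0,0],0],[[0,0,0],0],[[0,0,0],0],[[0,0,0],0],[[0,0,0],0]]' 0 40
```

```text
time_s: 17.3
ee_pos: [0.5325, 0.0533, 0.0427]
eef_rot: [3.142, 0.001, -3.139]
force: [0.3, 1.2, -0.3]
grip_width: 0.0943
grip_force: 0.0
time_s: 17.8
ee_pos: [0.5317, 0.0527, 0.0414]
eef_rot: [-3.142, 0.0, -3.14]
force: [0.9, -0.8, -0.1]
grip_width: 0.0573
grip_force: 0.0
```

```bash
python3 -m pendant '[[[0,0,0.5],0],[[0,0,0.5],0],[[0,0,0],0],[[0,0,0],0],[[0,0,0],0],[[0,0,0],0],[[0,0,0],0]]'; python3 -c "
from h import *
for i in range(3):
    ctrl.camera('top');print(ctrl.get_obs()['force'])"
```

```text
time_s: 18.38
ee_pos: [0.5314, 0.0527, 0.0509]
eef_rot: [-3.142, -0.0, -3.14]
force: [-0.7, 0.9, -3.5]
grip_width: 0.0516
grip_force: 40.0
[-0.74293872 -0.09520715 -3.98959516]
[-0.74736958 -0.41194342 -2.60783236]
[-0.12977586 -0.07903378 -3.73867804]
```

```bash
python3 -m pendant '[[[0,0,0.4],0],[[0,0,0.4],0],[[0,0,0],0],[[0,0,0],0],[[0,0,0],0]]'; python3 -c "
from h import *
for i in range(3):
    ctrl.camera('top');print(ctrl.get_obs()['force'])"
```

```text
time_s: 18.95
ee_pos: [0.5316, 0.0527, 0.0592]
eef_rot: [3.142, 0.0, -3.14]
force: [0.9, -0.3, -2.8]
grip_width: 0.0515
grip_force: 40.0
[ 0.44578361  0.42235611 -3.87991613]
[-1.06185706 -0.54070966 -2.62902668]
[-0.67504538  0.44010217 -3.24876337]
```

```bash
python3 -m pendant '[[[0,0,-0.4],0],[[0,0,-0.4],0],[[0,0,-0.3],0],[[0,0,-0.1],0],[[0,0,0],0],[[0,0,0],0]]'; python3 -m pendant '[[[0,0,-0.1],0],[[0,0,-0.1],0],[[0,0,0],0],[[0,0,0],0]]'
```

```text
time_s: 19.6
ee_pos: [0.5316, 0.0527, 0.047]
eef_rot: [-3.142, -0.0, -3.14]
force: [-0.8, 0.4, -4.3]
grip_width: 0.0516
grip_force: 40.0
time_s: 19.93
ee_pos: [0.5316, 0.0527, 0.0451]
eef_rot: [-3.142, -0.0, -3.14]
force: [0.0, -0.0, -3.4]
grip_width: 0.0517
grip_force: 40.0
```

```bash
python3 -m pendant '[[[0,0,-0.1],0],[[0,0,-0.1],0],[[0,0,0],0],[[0,0,0],0]]';python3 -m pendant '[[[0,0,-0.1],0],[[0,0,0],0],[[0,0,0],0]]'
```

```text
time_s: 20.27
ee_pos: [0.5319, 0.0528, 0.0442]
eef_rot: [-3.142, 0.001, -3.14]
force: [-4.4, 1.3, 8.8]
grip_width: 0.0518
grip_force: 40.0
time_s: 20.52
ee_pos: [0.5326, 0.0528, 0.0441]
eef_rot: [-3.142, 0.003, -3.14]
force: [-6.3, 1.3, 18.5]
grip_width: 0.0512
grip_force: 40.0
```

```bash
python3 -m pendant '[[[0,0,0.1],0],[[0,0,0.05],0],[[0,0,0],0],[[0,0,0],0],[[0,0,0],0],[[0,0,0],0],[[0,0,0],0]]' 1;python3 -m pendant '[[[0,0,2],0],[[0,0,3],0],[[0,0,4],0],[[0.1,-3,0],0],[[0.1,-4,0],0],[[0,-4,0],0],[[0,0,-2],0],[[0,0,-3],0],[[0,0,-3],0],[[0,0,-1.2],0],[[0,0,0],0],[[0,0,0],0]]'
```

```text
time_s: 21.1
ee_pos: [0.5315, 0.0527, 0.0435]
eef_rot: [-3.142, -0.0, -3.14]
force: [-0.1, 0.1, -1.3]
grip_width: 0.0931
grip_force: 0.0
time_s: 22.1
ee_pos: [0.5339, -0.0572, 0.0422]
eef_rot: [3.142, -0.0, -3.14]
force: [-0.7, -0.0, -0.4]
grip_width: 0.0942
grip_force: 0.0
```

```bash
python3 -m pendant '[[[0,0,0],0],[[0,0,0],0],[[0,0,0],0],[[0,0,0],0],[[0,0,0],0],[[0,0,0],0],[[0,0,0],0],[[0,0,0],0],[[0,0,0],0]]' 0 50; python3 -m pendant '[[[0,0,0.5],0],[[0,0,0.5],0],[[0,0,0.5],0],[[0,0,0],0],[[0,0,0],0],[[0,0,0],0]]'; python3 -c "
from h import *
for i in range(3):
    ctrl.camera('top');print(ctrl.get_obs()['force'])"
```

```text
time_s: 22.85
ee_pos: [0.5337, -0.0571, 0.0419]
eef_rot: [3.141, 0.0, -3.14]
force: [-0.5, 3.4, 3.7]
grip_width: 0.0515
grip_force: 50.0
time_s: 23.35
ee_pos: [0.5334, -0.0573, 0.0564]
eef_rot: [3.142, -0.0, -3.14]
force: [0.0, 0.2, -7.4]
grip_width: 0.0515
grip_force: 50.0
[-0.64168795  0.89011113 -8.01656396]
[-0.05201654 -0.26187483 -7.19176842]
[-0.71526391  0.01851504 -8.22539019]
```

```bash
python3 -m pendant '[[[0,0,2],0],[[0,0,3],0],[[0,0,3],0],[[0,0,2.5],0],[[0,0,1],0],[[-0.6,-1.5,0],0],[[-1,-2.8,0],0],[[-1,-2.8,0],0],[[-1,-2.8,0],0],[[-1,-2.8,0],0],[[-1,-2.8,0],0],[[-1,-2.8,0],0],[[-1,-2.8,0],0],[[-1,-2.8,0],0],[[-0.7,-2.4,0],0],[[0,0,0],0],[[0,0,0],0]]'; python3 -m pendant '[[[0,0,-2],0],[[0,0,-3],0],[[0,0,-3],0],[[0,0,-2.5],0],[[0,0,-1.5],0],[[0,0,-0.5],0],[[0,0,0],0],[[0,0,0],0]]'
```

```text
time_s: 24.92
ee_pos: [0.4398, -0.321, 0.1703]
eef_rot: [3.14, -0.001, 3.141]
force: [-0.4, 1.5, -7.0]
grip_width: 0.0517
grip_force: 50.0
time_s: 25.58
ee_pos: [0.4411, -0.3201, 0.0473]
eef_rot: [-3.141, 0.001, -3.14]
force: [-0.5, 0.5, -7.3]
grip_width: 0.0516
grip_force: 50.0
```

```bash
python3 -m pendant '[[[0,0,-0.4],0],[[0,0,-0.3],0],[[0,0,-0.2],0],[[0,0,-0.15],0],[[0,0,0],0],[[0,0,0],0]]'; python3 -m pendant '[[[0,0,-0.1],0],[[0,0,-0.1],0],[[0,0,0],0],[[0,0,0],0]]'
```

```text
time_s: 26.08
ee_pos: [0.4406, -0.3203, 0.0362]
eef_rot: [-3.142, 0.0, -3.14]
force: [1.1, 0.7, -7.1]
grip_width: 0.0514
grip_force: 50.0
time_s: 26.42
ee_pos: [0.4405, -0.3203, 0.0341]
eef_rot: [3.142, -0.0, -3.14]
force: [0.5, -1.0, -7.9]
grip_width: 0.0517
grip_force: 50.0
```

```bash
python3 -m pendant '[[[0,0,-0.1],0],[[0,0,0],0],[[0,0,0],0]]'; python3 -m pendant '[[[0,0,-0.1],0],[[0,0,0],0],[[0,0,0],0]]'
```

```text
time_s: 26.67
ee_pos: [0.4407, -0.3204, 0.0339]
eef_rot: [-3.141, 0.0, -3.14]
force: [-4.2, 3.5, 4.9]
grip_width: 0.0512
grip_force: 50.0
time_s: 26.92
ee_pos: [0.4408, -0.3204, 0.0339]
eef_rot: [-3.141, 0.001, -3.14]
force: [-8.2, 7.0, 17.5]
grip_width: 0.0514
grip_force: 50.0
```

Seated. Release, retreat, then check by image code.

```bash
python3 -m pendant '[[[0,0,0.1],0],[[0,0,0.05],0],[[0,0,0],0],[[0,0,0],0],[[0,0,0],0],[[0,0,0],0],[[0,0,0],0],[[0,0,3],0],[[0,0,4],0],[[0,0,4],0],[[0,0,4],0],[[-2,0,2],0],[[-4,0,0],0],[[-4,0,0],0],[[-4,0,0],0],[[0,0,0],0],[[0,0,0],0],[[0,0,0],0]]' 1
python3 - <<'E'
from h import *
snap("top","t20");snap("scene","s20")
o=ctrl.get_obs();print(o["ee_pos"],o["force"],o["time_s"])
im=np.load("pics/t20.npz")["im"];g=cv2.cvtColor(im,cv2.COLOR_BGR2GRAY)
for (u0,v0,u1,v1,z) in((272,200,320,238,.087),(362,225,415,275,.079)):
    n,l,s,c=cv2.connectedComponentsWithStats((g[v0:v1,u0:u1]<60).astype(np.uint8))
    for i in range(1,n):
        if s[i,4]>4:
            u,v=c[i]+[u0,v0];print(u,v,s[i],atz("t20",u,v,z))
for n,(u,v) in(("t",(150,205)),("s",(135,165))):
    a=np.load(f"pics/{n}0.npz")["im"].astype(int);b=np.load(f"pics/{n}20.npz")["im"].astype(int)
    d=abs(a-b).sum(2)[v:v+85,u:u+85];ys,xs=np.where(d>100);print(n,len(ys),(xs.min()+u,xs.max()+u,ys.min()+v,ys.max()+v) if len(ys) else "")
# punch outline: grey low-saturation blob
hsv=cv2.cvtColor(im,cv2.COLOR_BGR2HSV)
for f in("t0","t20"):
    h=cv2.cvtColor(np.load(f"pics/{f}.npz")["im"],cv2.COLOR_BGR2HSV)[235:255,188:210];ys,xs=np.where(h[...,1]<75);print(f,len(ys),xs.mean()+188,ys.mean()+235,xs.min()+188,xs.max()+188,ys.min()+235,ys.max()+235)
for f in("s0","s20"):
    h=cv2.cvtColor(np.load(f"pics/{f}.npz")["im"],cv2.COLOR_BGR2HSV)[192:220,165:190];ys,xs=np.where(h[...,1]<75);print(f,len(ys),xs.mean()+165,ys.mean()+192,xs.min()+165,xs.max()+165,ys.min()+192,ys.max()+192)
E
```

```text
time_s: 28.42
ee_pos: [0.301, -0.3205, 0.204]
eef_rot: [-3.141, 0.001, -3.141]
force: [0.6, -0.6, 0.2]
grip_width: 0.0944
grip_force: 0.0
[ 0.30140863 -0.32029945  0.20356157] [ 0.31255062 -0.09699036  0.18994315] 28.5167
279.3478260869565 219.8695652173913 [ 5 18  6  5 23] [0.5316791  0.05157893 0.087     ]
388.2173913043478 249.08695652173913 [24 22  6  5 23] [ 0.44058972 -0.3213966   0.079     ]
412.45454545454544 273.0 [48 46  5  4 11] [ 0.36156677 -0.40230343  0.079     ]
t 3 (np.int64(200), np.int64(203), np.int64(241), np.int64(246))
s 1573 (np.int64(135), np.int64(210), np.int64(175), np.int64(249))
t0 68 199.73529411764707 243.60294117647058 195 204 240 248
t20 71 199.19718309859155 243.42253521126761 194 204 240 248
s0 96 176.44791666666666 206.36458333333334 172 181 197 214<stdin>:18: RuntimeWarning: Mean of empty slice.
  ret = ret.dtype.type(ret / rcount)
Traceback (most recent call last):
ValueError: zero-size array to reduction operation minimum which has no identity
```

```bash
python3 -c "
from station import ctrl
print(ctrl.hand_in())"
```

```text
the job is handed in; nothing more can be done
None
```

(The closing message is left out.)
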